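Line up a printing block's backing plate with a drift pin and fit the bolt

TASK

The backing plate of the printing block hangs on one bolt and has swung out of line. Feel the red-knobbed drift pin down through the plate into the block so that its taper draws the plate into line, and press it firmly home, collar flush on the plate, with a push of about 15 N held for a moment (feel for it: over 40 N on pin or bolt cracks the wood); then fit the dark-knobbed bolt fully home in the other hole, leaving both in place. Move the plate with the pin only, not with the gripper, and leave the wooden plug, the hand stamp and the ink jar alone.

Things in the scene. Friction and masses are not known exactly. Their poses are not given: they have to be found in the camera images.
- block: The wooden printing block, 120 x 160 mm (its x, y) and 46 mm high, with two dark cleats along its x sides, fixed to the bench. Origin: centre of its underside; z up. It never moves.
- plate: Aluminium backing plate, 108 x 148 x 8 mm, on the block, with a bow handle along its y amid its x sides (14 mm thick, 47 mm high, ending 18 mm short of the line of the open holes). Origin: on the axis of the fitted bolt, at the underside; it swings level there, friction about 0.8 N m, no spring. Axes parallel to the block's when in line; starts 2 to 3.5 degrees counter-clockwise from above.
- plate_pin_hole (a point): Centre of the plate's larger hole, 16 mm wide, for the drift pin, at the plate's top face; 130 mm from the swing axis. Through hole.
- plate_bolt_hole (a point): Centre of the plate's smaller hole, 12 mm wide, for the bolt, at the plate's top face; 110 mm from the swing axis and 70 mm from the pin hole (along the plate's x). Through hole.
- block_pin_hole (a point): Centre of the block's 16 mm pin hole at the block's top face (8 mm below the plate's top), 38 mm deep, upright. Partly covered by the plate until they are in line. Square-edged, no chamfer.
- block_bolt_hole (a point): Centre of the block's 12 mm bolt hole at the block's top face, 38 mm deep, upright.
- pin_grip (a point): Middle of the drift pin's red round knob: 24 mm wide, 44 mm tall. The point lies 24 mm above the underside of its 26 mm wide, 4 mm thick steel collar and 62 mm above the tip. Below the collar: 38 mm of steel, first 16 mm straight at 15 mm wide, then a 22 mm taper down to a flat 6 mm tip. About 0.12 kg. It stands upright in the stand.
- pin_collar (a point): Centre of the underside of the pin's collar; its z axis points up the pin. 38 mm above the tip. Home means that this point lies on plate_pin_hole.
- bolt_grip (a point): Middle of the bolt's dark six-sided knob: 22 mm wide to grip, 44 mm tall. The point lies 24 mm above the underside of its 26 mm collar and 62 mm above the tip. Below the collar: a plain 10 mm shank 38 mm long (no thread to turn), its last 8 mm tapering to 6 mm. About 0.12 kg. It stands upright in the stand.
- bolt_collar (a point): Centre of the underside of the bolt's collar; z points up the bolt. 38 mm above the tip. Home means that this point lies on plate_bolt_hole.
- pin: The drift pin as a whole; origin at its tip.
- bolt: The bolt as a whole; origin at its tip.
- stand: The fixed wooden stand, 64 x 170 mm (its x, y), 50 mm high, with three 18 mm holes in a row along its y, 55 mm apart, in which pin, bolt and plug stand in any order, collars on its top. Origin: centre of its underside.
- plug: Bystander: a pale wooden plug with a 20 mm wooden knob, in the third hole of the stand, the same height as pin and bolt. Leave it.
- stamp: Bystander: a wooden hand stamp, foot 110 x 75 x 22 mm, upright handle up to 112 mm. Origin: centre of its underside. Leave it.
- ink_jar: Bystander: a white jar with a blue cap, 70 mm wide, 85 mm high. Origin: centre of its underside. Leave it.
Mind the look-alikes: they are no part of the job. What is shaped like the pin but blue or purple is not meant.

How it is judged:
By the outcome, as a careful person would: the job done as asked, in the order asked, and still so for the second after the job is handed in, with the robot touching nothing.
It also fails if it takes over 72 s, if anything falls off the work surface, if the arm or the gripper's body presses on something with over 40 N, if the wrist force passes 120 N, or if a joint passes its speed limit or range.

ROBOT

A 6-joint arm with a two-finger parallel gripper is mounted at the origin on the work surface. World frame = base frame: x ahead of the robot, y to its left, z up, the work surface at z = 0. Lengths are in mm, angles in rad, forces in N, time in s.
With the tool pointing down it reaches from about 300 to 850 mm from the base axis. Payload 5.4 kg.
Tool frame: the origin (TCP) lies on the centre line of the jaws, within the pads' length; the fingertips stand 17 mm ahead of it and the grasp point (between the pads) lies 2 mm behind it; z points along the fingers, y is the line along which they close (so a half turn about z gives the same grasp; the last joint's range is limited). The gripper opens to 85 mm and grips with 20 to 120 N. Pads are 22 mm wide; open, the fingers measure 114 mm over their backs; the gripper's body (76 mm by 85 mm) begins 54 mm behind the grasp point. The pads swing forward as they close: fully open they stand 13 mm farther back than shut.
Start: joints at [-1.487, 0.158, 1.597, -0, 1.386, -0.21], TCP at [166.491, -550.352, 248.299] pointing down, gripper open.
Joint ranges: [-2.91, 2.91], [-0.94, 2.29], [0.18, 2.7], [-1.29, 4.43], [0.17, 2.64], [-3, 3]. Speed limits (rad/s): [2.57, 2.57, 3.14, 3.14, 3.14, 3.14].

INTERFACE

Orientations are given as a unit quaternion [w, x, y, z].
In Python, from workcell import arm, viewer, spotter gives the robot as it stands. The module is installed in compiled form; this text tells all that it offers.
- The arm moves only by the tool move_arm, never from a script. Its argument "targets" is one flat list of numbers, 7 for each row, row after row: the turn, a rotation vector about the tool's x, y, z in degrees, then the shift along the tool's x, y, z in mm, then the finger opening in mm, from 0 to 85.4. In form: [ax, ay, az, dx, dy, dz, gripper, ax, ay, az, dx, dy, dz, gripper, ...]. A call has 1 to 20 rows; each row is the pose to reach, as a shift and turn from the pose commanded when the call began, along the tool's axes at that moment; what a row does not reach only later rows make up. A row lasts 1/10 s, in which the tool goes at most 50 mm and 8.59 degrees, less where a joint would pass 70% of its speed; a pose out of reach is approached as far as the arm can. A call with a gripper value outside its range is refused whole. The fingers move at their own pace and stop on an object; "grip_force" is the grip in N (left out, the last holds). Time passes only in rows, so rows that repeat a pose let the fingers close. It gives the time, the measured TCP pose, the force, the opening and the grip force at its end, in the units of the state.
- arm.state(): the state, without advancing time (a new reading comes with each control period).
- viewer.camera(name): name is "side" or "top" or "wrist"; returns the picture (420x560x3 uint8, red, green, blue); there is no depth.
- viewer.camera_params(name): a dict with "vertical_fov" (degrees; the focal length in pixels is half the picture's height over the tangent of half this angle, whatever the lens; pixels are square), "cx", "cy" (the principal point, pixels), "position" and "attitude" of the camera in the world; the wrist camera has in their place "tool_from_camera" (4x4, takes a point from camera to tool coordinates, whose origin is the TCP and whose axes are the flange's). Camera axes: x right, y up, looking along -z (the intrinsics and any distortion apply to the point x, -y, -z); pixel columns grow to the right and rows downward; lengths in mm; the calibration is good to about 2 mm. A picture is of the moment at which its call begins: read the wrist's pose just before it. camera_params takes no time and is no camera call.
- arm.job_done(): hands the job in; it is judged then, once.
Trained networks look in the newest picture that a camera, given by its name, has taken for a name from the list of things; names that differ only in an ending like _2 or _b are one class to them, and where a whole thing is asked for, a point or a joint stands for the part that bears it (a point fixed in the world has none). Each returns a list of dicts, best first, with "p" (0 to 1); they miss things now and then, are a little off and sometimes report something else, mostly with a low value. They report only what shows in the picture. A call takes as long as a camera call. They do not tell look-alikes from the thing itself.
- spotter.cut_out(camera, label): "pixels" (420x560 bool, what is visible of it) and "position" ([column, row] in pixels, amid what is visible of it).
The state is a dict: "time": time; "joint_positions": joint angles; "dq": joint speeds; "effort": joint torques, N m; "tcp_pos": TCP position; "tool_rot": TCP orientation; "force": force on the tool from outside, world axes, zero at the start; "moment": the same for the moment, N m; "gripper_width": finger opening in mm; "finger_force": force on a finger pad.
Only numpy, scipy, OpenCV 4.12 (cv2) and the standard library are available. Lean on these libraries where they do the work, as an engineer would, in place of code of your own. Each camera call takes 0.05 s, during which the arm holds its last target. There are 200 camera calls.

## Working session

There is one attempt and no reset: what is moved stays moved. The work goes in short steps, Python scripts to look and compute and a tool call to move; the robot and the scene stay as the last step left them, time stands still between calls to the robot, and variables do not carry over. Pictures are saved under pics/ and viewed, at most 10 in all, crops included, and the job is handed in when it is done.

Besides the shell and the picture viewer there is one more tool, called after ">>>" as name(argument=value, ...) on one line, values as JSON. move_arm: Moves the arm, as the interface text tells. Its arguments: {"type":"object","properties":{"targets":{"type":"array"},"grip_force":{"type":"number"}},"required":["targets"]}

```bash
mkdir -p pics; cat > h.py <<'E'
import numpy as np, cv2
from workcell import arm, viewer, spotter
from scipy.spatial.transform import Rotation as R
E
python3 - <<'E'
from h import *
s=arm.state();print({k:np.round(v,3) for k,v in s.items()})
a=viewer.camera("top");b=viewer.camera("side")
cv2.imwrite("pics/top.png",a[:,:,::-1]);cv2.imwrite("pics/side.png",b[:,:,::-1])
for c in("top","side","wrist"):print(c,viewer.camera_params(c))
E
```

```text
{'time': np.float64(0.0), 'joint_positions': array([-1.487,  0.159,  1.598,  0.   ,  1.386, -0.21 ]), 'dq': array([-0.002, -0.   ,  0.002,  0.001, -0.   , -0.   ]), 'effort': array([ 2.0000e-03, -3.9600e+01, -3.3143e+01, -0.0000e+00,  8.0000e-03,
        0.0000e+00]), 'tcp_pos': array([ 166.454, -549.765,  247.302]), 'tool_rot': array([-0.001,  0.989,  0.146,  0.   ]), 'force': array([-0.336, -0.055,  0.129]), 'moment': array([-0.006, -0.014, -0.013]), 'finger_force': np.float64(0.0), 'gripper_width': np.float64(85.469)}
top {'vertical_fov': 47.08650315527594, 'cx': 282.23878215767945, 'cy': 205.53982359659446, 'position': array([410.48856735, -65.45478902, 921.89564772]), 'attitude': array([-0.66476693, -0.06940447,  0.07534639,  0.73999383])}
side {'vertical_fov': 52.9413059626431, 'cx': 276.7689588085719, 'cy': 205.13204196411985, 'position': array([ 287.67655174, -605.60196725,  640.99404006]), 'attitude': array([ 0.8870697 ,  0.37783594, -0.10817146, -0.24216996])}
wrist {'vertical_fov': 69.40284221972, 'cx': 277.4774659172173, 'cy': 211.70951385912838, 'tool_from_camera': array([[ 2.90156547e-04,  9.55509665e-01,  2.94959652e-01,
         7.57186962e+01],
       [ 9.99999880e-01, -3.93316212e-04,  2.90415752e-04,
         3.82621340e-02],
       [ 3.93507471e-04,  2.94959532e-01, -9.55509665e-01,
        -1.25830237e+02],
       [ 0.00000000e+00,  0.00000000e+00,  0.00000000e+00,
         1.00000000e+00]])}
```

View pics/top.png

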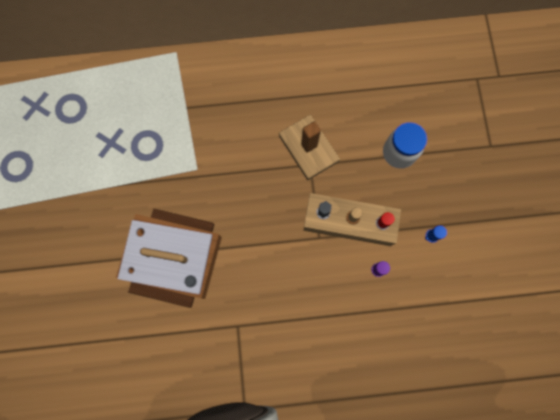

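View pics/side.png

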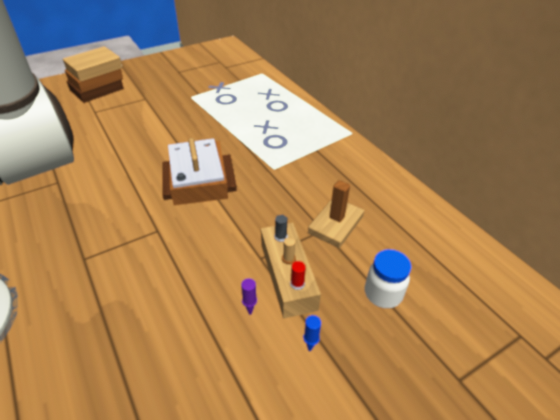

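The top picture shows the candidates: the red knob (387,220) in the stand, blue (438,233) and purple (381,268) loose on the bench. I choose the red one. The dark bolt is at (325,209) and the plug at (355,215). On the plate, the large hole is at (140,232), the small hole at (130,270) and the fitted bolt at (190,281).

```bash
cat >> h.py <<'E'
def q2R(q): return R.from_quat([q[1],q[2],q[3],q[0]]).as_matrix()
def cam(name,st=None):
    p=viewer.camera_params(name); f=210/np.tan(np.radians(p["vertical_fov"]/2))
    if name=="wrist":
        T=np.eye(4);T[:3,:3]=q2R(st["tool_rot"]);T[:3,3]=st["tcp_pos"];M=T@p["tool_from_camera"];Rc,o=M[:3,:3],M[:3,3]
    else: Rc,o=q2R(p["attitude"]),p["position"]
    return f,p["cx"],p["cy"],Rc,o
def onplane(c,uv,z):
    f,cx,cy,Rc,o=c; d=Rc@np.array([(uv[0]-cx)/f,-(uv[1]-cy)/f,-1.]); return o+d*(z-o[2])/d[2]
def proj(c,P):
    f,cx,cy,Rc,o=c; q=Rc.T@(np.asarray(P)-o); return np.array([cx+f*q[0]/-q[2],cy-f*q[1]/-q[2]])
E
python3 - <<'E'
from h import *
c=cam("top")
for n,uv,z in [("red",(387,219),97),("bolt",(325,208),97),("plug",(355,214),97),("pinhole",(140,232),54),("bolthole",(130,270),54),("pivot",(190,281),62),("standc",(353,218),50)]:
    print(n,onplane(c,uv,z).round(1))
a=viewer.camera("top")
for l,z in [("pin_grip",76),("bolt_grip",76),("stand",40),("plate",54),("plate_pin_hole",54)]:
    for d in spotter.cut_out("top",l)[:3]:print(l,round(d["p"],2),np.round(d["position"]),onplane(c,d["position"],z).round(1), cv2.minAreaRect(np.argwhere(d["pixels"])[:,::-1].astype(np.float32)))
cs=cam("side")
print("side chk",proj(cs,[*onplane(c,(387,219),97)[:2],97]))
cv2.imwrite("pics/topc.png",cv2.resize(a[190:290,290:460,::-1],None,fx=4.5,fy=4.5,interpolation=2))
E
```

```text
red [ 538.2 -260.1   97. ]
bolt [ 569.1 -155.4   97. ]
plug [ 552.9 -206.    97. ]
pinhole [569.2 180.1  54. ]
bolthole [502.3 201.1  54. ]
pivot [470.8  94.1  62. ]
standc [ 554.  -209.4   50. ]
pin_grip 0.73 [385. 220.] [ 539.1 -261.4   76. ] ((385.0000305175781, 220.5), (12.020814895629883, 19.091880798339844), 45.0)
pin_grip 0.63 [378. 268.] [ 456.6 -236.1   76. ] ((380.5, 268.5), (12.016654014587402, 17.076295852661133), 71.56504821777344)
bolt_grip 0.7 [168. 258.] [513.2 127.9  76. ] ((168.94119262695312, 256.7353210449219), (93.376220703125, 88.28296661376953), 14.03624439239502)
bolt_grip 0.67 [324. 210.] [ 569.8 -154.8   76. ] ((324.0, 209.5), (17.0, 14.0), 90.0)
stand 0.91 [351. 226.] [ 541.5 -205.5   40. ] ((352.443115234375, 219.58810424804688), (93.87926483154297, 38.5906867980957), 10.222168922424316)
plate 0.82 [167. 255.] [522.6 134.   54. ] ((164.7732391357422, 256.59478759765625), (84.41893005371094, 62.05990982055664), 11.0035400390625)
plate_pin_hole 0.76 [165. 258.] [516.3 137.4  54. ] ((164.93687438964844, 256.2719421386719), (84.14283752441406, 61.5149040222168), 11.093722343444824)
side chk [297.58522619 266.62180574]
```

View pics/topc.png

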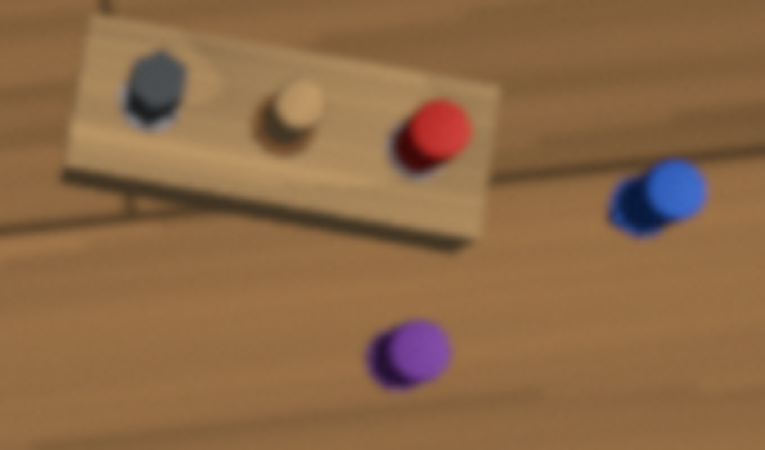

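The close crop confirms the red knob at crop (440,130), which is in the stand next to the plug. Distances agree with the description: red to bolt 109 mm, between the holes 70.1 mm, pin hole to pivot 130.7 mm. Next I compute the hover move.

```bash
cat >> h.py <<'E'
def rel(p,yaw):
    s=arm.state();Rt=q2R(s["tool_rot"]);y=np.radians(yaw)
    Rg=np.array([[np.cos(y),np.sin(y),0],[np.sin(y),-np.cos(y),0],[0,0,-1.]])
    print("rot",np.degrees(R.from_matrix(Rt.T@Rg).as_rotvec()).round(2),"shift",(Rt.T@(np.array(p)-s["tcp_pos"])).round(2))
def show(): 
    s=arm.state();print("t",s["time"],"tcp",s["tcp_pos"].round(2),"F",s["force"].round(1),"M",s["moment"].round(2),"w",round(float(s["gripper_width"]),1),"ff",s["finger_force"],"yaw",np.degrees(np.arctan2(*q2R(s["tool_rot"])[[1,0],0])).round(2))
E
python3 -c "
from h import *
rel([538.5,-260.5,170],-16.4)"
```

```text
rot [-2.000e-02  0.000e+00  3.324e+01] shift [ 439.98 -169.6    78.24]
```

>>> move_arm(targets=[0,0,8,110,-42,20,44,0,0,16,220,-85,40,44,0,0,25,330,-127,60,44,0,0,33.2,440,-169.6,78,44,0,0,33.2,440,-169.6,78,44,0,0,33.2,440,-169.6,78,44,0,0,33.2,440,-169.6,78,44,0,0,33.2,440,-169.6,78,44,0,0,33.2,440,-169.6,78,44,0,0,33.2,440,-169.6,78,44,0,0,33.2,440,-169.6,78,44,0,0,33.2,440,-169.6,78,44,0,0,33.2,440,-169.6,78,44,0,0,33.2,440,-169.6,78,44,0,0,33.2,440,-169.6,78,44,0,0,33.2,440,-169.6,78,44], grip_force=60)

```text
time: 2.0
tcp_pos: [538.1, -261.3, 170.5]
tool_rot: [0.0, 0.99, -0.143, 0.0]
force: [0.7, 0.2, -0.1]
gripper_width: 43.8
finger_force: 0.0
```

```bash
python3 - <<'E'
from h import *
show();s=arm.state();a=viewer.camera("wrist");c=cam("wrist",s)
cv2.imwrite("pics/w1.png",a[:,:,::-1])
print(proj(c,[538.5,-260.5,98]),proj(c,[538.5,-260.5,54]))
hsv=cv2.cvtColor(a,cv2.COLOR_RGB2HSV)
m=(((hsv[...,0]<6)|(hsv[...,0]>174))&(hsv[...,1]>180)&(hsv[...,2]>60)).astype(np.uint8)
n,l,st,ce=cv2.connectedComponentsWithStats(m);print(st[1:][st[1:,4]>200],ce[1:][st[1:,4]>200])
for d in spotter.cut_out("wrist","pin_grip")[:2]:print(d["p"],d["position"],onplane(c,d["position"],76))
E
```

```text
t 2.0 tcp [ 538.13 -261.26  170.54] F [ 0.7  0.2 -0.1] M [-0.03 -0.02  0.03] w 43.8 ff 0.0 yaw -16.44
[276.61616541 231.2267171 ] [276.76873241 212.49486818]
[[260 202  32  43 996]] [[276.11646586 224.35240964]]
0.79 [275.0, 219.4] [ 540.122661   -259.62118105   76.        ]
0.68 [281.6, 303.5] [ 467.22506106 -243.72570064   76.        ]
```

View pics/w1.png

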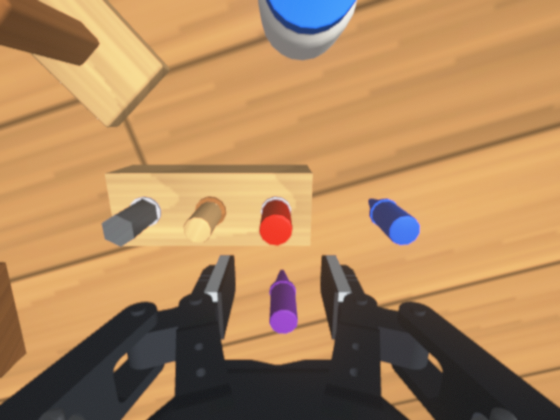

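The wrist picture shows the red knob's top at (276,229) against a predicted (277,231). The plug is at (205,222), the bolt at (130,220), and the loose purple and blue pins at (283,305) and (395,222). I descend with a correction of about 1 mm.

```bash
python3 -c "
from h import *
rel([539.1,-260.4,74],-16.4)"
```

```text
rot [ 0.   -0.01 -0.  ] shift [ 0.59 -0.77 96.42]
```

>>> move_arm(targets=[0,0,0,0.6,-0.8,30,44,0,0,0,0.6,-0.8,60,44,0,0,0,0.6,-0.8,85,44,0,0,0,0.6,-0.8,96.4,44,0,0,0,0.6,-0.8,96.4,44,0,0,0,0.6,-0.8,96.4,44,0,0,0,0.6,-0.8,96.4,15,0,0,0,0.6,-0.8,96.4,15,0,0,0,0.6,-0.8,96.4,15,0,0,0,0.6,-0.8,96.4,15,0,0,0,0.6,-0.8,96.4,15,0,0,0,0.6,-0.8,96.4,15], grip_force=60)

```text
time: 3.3
tcp_pos: [540.5, -260.9, 75.9]
tool_rot: [0.001, 0.99, -0.142, 0.001]
force: [-0.2, 0.4, 6.6]
gripper_width: 22.5
finger_force: 58.6
```

```bash
python3 -c "
from h import *
show()
rel([539.1,-260.4,180],-16.4)"
```

```text
t 3.3 tcp [ 540.46 -260.87   75.85] F [-0.2  0.4  6.6] M [ 0.07  0.17 -0.  ] w 22.5 ff 58.56420636177063 yaw -16.37
rot [ 0.07 -0.18  0.03] shift [-1.1000e+00  7.0000e-02 -1.0415e+02]
```

```bash
python3 -c "
from h import *
rel([569,180,200],-20)"
```

```text
rot [ 0.07 -0.18  3.63] shift [ -96.44 -430.89 -124.99]
```

>>> move_arm(targets=[0,0,0,-1,0,-30,15,0,0,0,-1,0,-75,15,0,0,0,-1,0,-124,15,0,0,0,-1,0,-124,15])

```text
time: 3.7
tcp_pos: [542.1, -262.4, 206.8]
tool_rot: [0.004, 0.99, -0.142, 0.007]
force: [0.9, -0.7, -1.5]
gripper_width: 22.8
finger_force: 59.7
```

```bash
python3 -c "
from h import *
show();rel([569,180,200],-20)"
```

```text
t 3.7 tcp [ 542.08 -262.43  206.77] F [ 0.9 -0.7 -1.5] M [-0.05 -0.04 -0.05] w 22.8 ff 59.6698397397995 yaw -16.36
rot [ 0.29 -0.83  3.64] shift [ -98.84 -432.13    3.  ]
```

>>> move_arm(targets=[0,0,0.4,-10,-43,-2,15,0,0,0.8,-20,-86,-2,15,0,0,1.2,-30,-129,-2,15,0,0,1.6,-40,-172,-2,15,0,0,2,-50,-215,-2,15,0,0,2.4,-60,-258,-2,15,0,0,2.8,-70,-301,-2,15,0,0,3.2,-80,-344,-2,15,0,0,3.6,-90,-387,-2,15,0,0,3.6,-96,-420,-2,15,0,0,3.6,-97,-431,-2,15,0,0,3.6,-97,-431,-2,15,0,0,3.6,-97,-431,-2,15,0,0,3.6,-97,-431,-2,15,0,0,3.6,-97,-431,-2,15,0,0,3.6,-97,-431,-2,15])

```text
time: 5.3
tcp_pos: [566.8, 180.2, 199.9]
tool_rot: [0.0, 0.985, -0.174, -0.0]
force: [0.2, 0.4, -0.8]
gripper_width: 22.2
finger_force: 59.7
```

```bash
python3 - <<'E'
from h import *
show();s=arm.state();a=viewer.camera("wrist");c=cam("wrist",s)
np.save("w2.npy",a);cv2.imwrite("pics/w2.png",a[:,:,::-1])
Rt=q2R(s["tool_rot"])
for z in(25.9,63.9):print("pin at",z,proj(c,s["tcp_pos"]+Rt[:,2]*z))
print("hole",proj(c,[569.2,180.1,54]),proj(c,[502.3,201.1,54]),proj(c,[470.8,94.1,62]))
E
```

```text
t 5.3 tcp [566.85 180.22 199.94] F [ 0.2  0.4 -0.8] M [-0.   -0.04 -0.01] w 22.2 ff 59.70082461833954 yaw -20.05
pin at 25.9 [277.93563319 261.55135575]
pin at 63.9 [277.87132193 235.95677535]
hole [277.02959569 200.83961021] [280.25780397 268.78800376] [395.85893417 266.15711405]
```

View pics/w2.png

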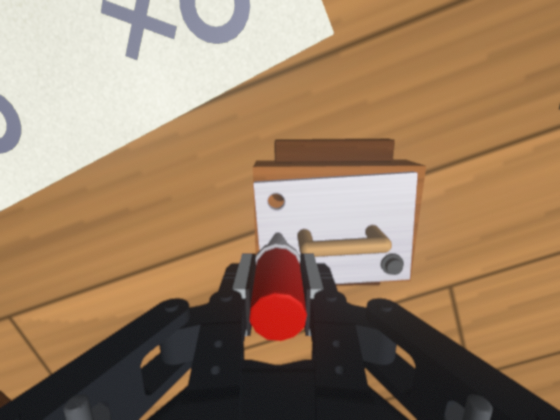

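The picture shows the pin held upright with its tip at about (278,236), the pin hole at (277,201), the handle at (345,243) and the fitted bolt at (392,264). The hole lies where it was predicted. I go lower and back to see it closely.

>>> move_arm(targets=[0,0,0,-14,0,30,15,0,0,0,-28,0,55,15,0,0,0,-28,0,60,15,0,0,0,-28,0,60,15,0,0,0,-28,0,60,15,0,0,0,-28,0,60,15])

```text
time: 5.95
tcp_pos: [542.3, 190.6, 141.9]
tool_rot: [-0.001, 0.985, -0.174, 0.002]
force: [0.3, 0.6, -0.7]
gripper_width: 22.6
finger_force: 59.7
```

```bash
python3 - <<'E'
from h import *
show();s=arm.state();a=viewer.camera("wrist");c=cam("wrist",s)
np.save("w3.npy",a);np.save("w3s.npy",np.r_[s["tcp_pos"],s["tool_rot"]])
Rt=q2R(s["tool_rot"])
print("tip",proj(c,s["tcp_pos"]+Rt[:,2]*63.9))
h=proj(c,[569.2,180.1,54]);print("hole",h,"bolt",proj(c,[502.3,201.1,54]),"piv",proj(c,[470.8,94.1,62]))
v=cv2.resize(a[100:300,200:465,::-1],None,fx=3,fy=3,interpolation=2)
k=cv2.resize(a[int(h[1])-20:int(h[1])+20,int(h[0])-20:int(h[0])+20,::-1],(200,200),interpolation=0)
v[400:600,595:795]=k
cv2.imwrite("pics/w3.png",v)
g=cv2.cvtColor(a,cv2.COLOR_RGB2GRAY)
print(g[int(h[1])-14:int(h[1])+15,int(h[0])-15:int(h[0])+16])
E
```

```text
t 5.95 tcp [542.25 190.59 141.86] F [ 0.3  0.6 -0.7] M [-0.01  0.01  0.02] w 22.6 ff 59.70064043998718 yaw -19.99
tip [277.87183645 235.95859323]
hole [278.96810263 186.45673086] bolt [282.80428159 273.77993917] piv [430.63197499 270.83214542]
[[222 222 222 221 222 222 222 221 222 222 221 222 221 222 222 222 222 221
  221 221 222 222 221 222 221 220 221 220 221 221 221]
 [221 220 221 220 221 220 221 220 220 220 220 220 219 219 219 220 220 220
  220 220 220 221 221 221 221 221 221 221 221 221 222]
 [218 219 219 219 219 219 219 219 219 220 217 214 213 211 211 211 213 217
  219 220 220 221 222 222 222 222 223 223 222 223 223]
 [219 219 219 219 219 219 220 218 217 214 207 199 192 188 187 188 194 201
  207 213 218 221 222 223 223 224 224 223 224 224 223]
 [220 220 220 220 220 220 219 214 206 194 179 166 156 150 150 156 162 170
  178 189 202 214 221 223 224 224 225 225 225 225 225]
 [220 221 221 221 220 219 214 201 183 160 140 126 117 116 116 122 127 135
  142 154 171 193 212 222 225 226 226 226 227 226 227]
 [221 222 222 222 219 212 198 179 155 130 109  99  95  95  96  98 101 105
  108 11
[... 2185 characters left out ...]
  117 119 124 141 165 187 208 220 223 224 223 223 223]
 [221 221 221 221 221 219 213 199 184 168 153 142 135 129 127 124 122 122
  126 137 148 168 190 208 219 222 223 223 223 222 223]
 [220 220 220 220 220 220 217 212 203 192 178 165 156 148 144 143 143 145
  152 166 180 194 209 218 221 222 222 222 222 222 222]
 [220 220 220 220 220 219 219 217 214 208 201 192 185 182 177 176 176 179
  184 195 205 212 219 220 221 221 221 222 222 222 221]
 [219 219 219 219 220 219 219 219 218 216 214 211 207 203 202 201 202 203
  208 212 217 220 220 221 221 221 221 221 221 221 222]
 [219 219 220 219 219 219 220 219 219 220 219 217 216 215 215 215 215 216
  218 219 220 220 221 222 221 221 221 221 221 221 221]]
```

View pics/w3.png

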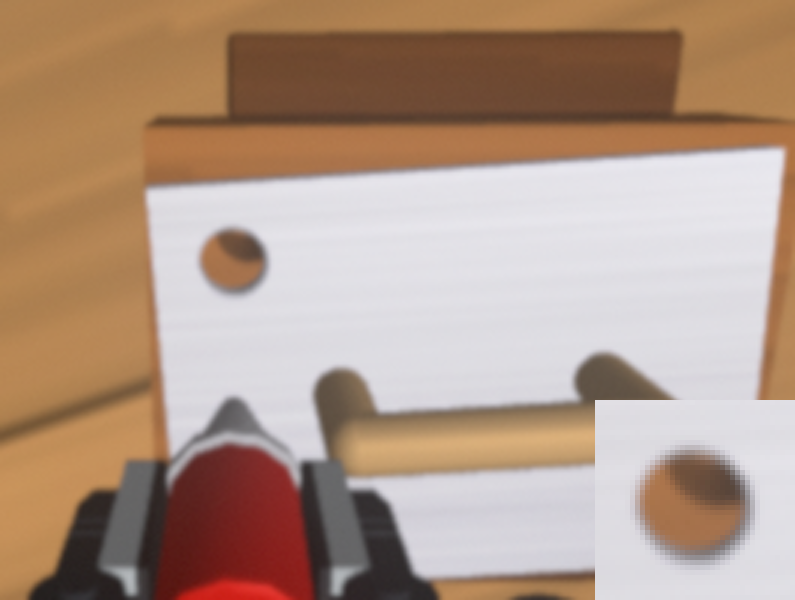

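The crop shows the plate hole at (278,187), with the dark block hole visible through its upper right. I fit both circles.

```bash
cat > fit.py <<'E'
from h import *
from scipy.optimize import least_squares
a=np.load("w3.npy");q=np.load("w3s.npy");c=cam("wrist",{"tcp_pos":q[:3],"tool_rot":q[3:]})
g=cv2.GaussianBlur(cv2.cvtColor(a,cv2.COLOR_RGB2GRAY),(0,0),.5).astype(float)
def cont(gg,thr,box):
    x0,y0,x1,y1=box;s=cv2.resize(gg[y0:y1,x0:x1],None,fx=8,fy=8,interpolation=cv2.INTER_CUBIC)
    cs,_=cv2.findContours((s<thr).astype(np.uint8),cv2.RETR_EXTERNAL,cv2.CHAIN_APPROX_NONE)
    k=max(cs,key=cv2.contourArea)[:,0]; return (k+.5)/8-.5+[x0,y0]
def circ(P,r=None):
    if r: f=least_squares(lambda v:np.hypot(P[:,0]-v[0],P[:,1]-v[1])-r,P.mean(0)+[3,-3])
    else: f=least_squares(lambda v:np.hypot(P[:,0]-v[0],P[:,1]-v[1])-v[2],[*P.mean(0),8])
    return f.x.round(2),np.sqrt(np.mean(f.fun**2)).round(2)
box=(262,168,296,204)
K=cont(g,170,box);W=np.array([onplane(c,k,54)[:2] for k in K]);pc=circ(W);print("plate hole",pc)
uv=proj(c,[*pc[0][:2],54])
D=cont(g,107,box);d=np.array([onplane(c,k,46)[:2] for k in D])
# keep edge points well inside plate hole
m=np.hypot(*(D-uv).T)<8.2;print(m.sum());print(D[m][::12].round(1).tolist())
bc=circ(d[m],8.0);print("block hole r8",bc,"free",circ(d[m]))
pv=np.array([470.8,94.1]);p=pc[0][:2]
off=bc[0]-p;print("offset",off,np.hypot(*off),"pivot dist",np.hypot(*(p-pv)),np.hypot(*(bc[0]-pv)))
for th in(2,2.5,3,3.5):
    t=-np.radians(th);v=p-pv;print(th,p.round(1),(pv+[v[0]*np.cos(t)-v[1]*np.sin(t),v[0]*np.sin(t)+v[1]*np.cos(t)]-p).round(2))
E
python3 fit.py
```

```text
plate hole (array([569.31, 181.13,   8.1 ]), np.float64(0.12))
115
[[272.6, 180.3], [273.2, 181.8], [274.4, 183.3], [275.9, 184.7], [277.4, 185.7], [278.9, 186.4], [280.4, 186.9], [281.9, 187.1], [283.4, 187.1], [284.9, 187.1]]
block hole r8 (array([573.62, 175.47]), np.float64(0.05)) free (array([573.9 , 175.18,   8.36]), np.float64(0.05))
offset [ 4.31 -5.66] 7.114190045254658 pivot dist 131.44748381007523 131.12219224829946
2 [569.3 181.1] [ 2.98 -3.49]
2.5 [569.3 181.1] [ 3.7  -4.38]
3 [569.3 181.1] [ 4.42 -5.27]
3.5 [569.3 181.1] [ 5.13 -6.18]
```

The fit is consistent. The block hole lies 7.1 mm from the plate hole, about 3.1°, and the pin tip appears under the TCP as predicted. I aim for the centre of the overlap at (571.5, 178.3).

```bash
python3 -c "
from h import *
rel([571.5,178.3,124],-20)"
```

```text
rot [-0.08 -0.17  0.01] shift [31.9   1.52 17.7 ]
```

>>> move_arm(targets=[0,0,0,16,0.8,0,15,0,0,0,32,1.5,5,15,0,0,0,32,1.5,15,15,0,0,0,32,1.5,15,15,0,0,0,32,1.5,15,15,0,0,0,32,1.5,15,15,0,0,0,32,1.5,15,15,0,0,0,32,1.5,15,15])

```text
time: 6.8
tcp_pos: [570.0, 178.6, 125.3]
tool_rot: [-0.0, 0.985, -0.173, 0.0]
force: [-0.5, -0.5, -1.7]
gripper_width: 22.5
finger_force: 59.7
```

```bash
python3 -c "
from h import *
show();rel([571.5,178.3,124],-20)"
```

```text
t 6.8 tcp [569.96 178.6  125.27] F [-0.5 -0.5 -1.7] M [0.02 0.02 0.01] w 22.5 ff 59.70098912715912 yaw -19.95
rot [-0.02 -0.03  0.05] shift [ 1.54 -0.24  1.27]
```

>>> move_arm(targets=[0,0,0,1.5,-0.2,0,15,0,0,0,1.5,-0.2,0,15,0,0,0,1.5,-0.2,4,15,0,0,0,1.5,-0.2,8,15,0,0,0,1.5,-0.2,8,15,0,0,0,1.5,-0.2,8,15])

```text
time: 7.4
tcp_pos: [571.2, 178.0, 116.5]
tool_rot: [0.0, 0.985, -0.173, -0.0]
force: [0.4, 0.1, -0.9]
gripper_width: 22.8
finger_force: 59.7
```

```bash
python3 -c "
from h import *
show();rel([571.5,178.3,114],-20)"
```

```text
t 7.4 tcp [571.22 178.02 116.51] F [ 0.4  0.1 -0.9] M [-0.02  0.02 -0.02] w 22.8 ff 59.70088183879852 yaw -19.97
rot [0.02 0.04 0.03] shift [ 0.17 -0.36  2.51]
```

>>> move_arm(targets=[0,0,0,0.2,-0.3,2,15,0,0,0,0.2,-0.3,4,15,0,0,0,0.2,-0.3,6,15,0,0,0,0.2,-0.3,8,15,0,0,0,0.2,-0.3,9,15,0,0,0,0.2,-0.3,9,15,0,0,0,0.2,-0.3,9,15])

```text
time: 8.1
tcp_pos: [571.4, 178.6, 107.7]
tool_rot: [-0.0, 0.985, -0.173, -0.0]
force: [-0.8, 1.6, -0.6]
gripper_width: 22.6
finger_force: 59.8
```

```bash
python3 -c "
from h import *
show();rel([571.5,178.3,107],-20)"
```

```text
t 8.1 tcp [571.41 178.58 107.7 ] F [-0.8  1.6 -0.6] M [ 0.55  0.38 -0.05] w 22.6 ff 59.77378606796265 yaw -19.97
rot [-0.01  0.05  0.03] shift [0.18 0.23 0.7 ]
```

The tip is 2 mm below the block's top face with no axial force, so it has entered the block hole. Now I draw it toward the block hole's axis while descending.

>>> move_arm(targets=[0,0,0,0.5,0.5,1,15,0,0,0,1,0.8,2,15,0,0,0,1.5,1.1,3,15,0,0,0,2,1.5,4,15,0,0,0,2.5,1.9,5,15,0,0,0,3,2.1,6,15,0,0,0,3,2.1,6,15,0,0,0,3,2.1,6,15])

```text
time: 8.9
tcp_pos: [573.6, 176.1, 102.3]
tool_rot: [-0.001, 0.985, -0.173, -0.0]
force: [-2.9, 3.9, 3.3]
gripper_width: 22.5
finger_force: 60.2
```

```bash
python3 -c "
from h import *
show();rel([573.6,175.5,100],-20)"
```

```text
t 8.9 tcp [573.63 176.12 102.29] F [-2.9  3.9  3.3] M [0.95 0.62 0.05] w 22.5 ff 60.18423020839691 yaw -19.97
rot [-0.08  0.06  0.03] shift [0.19 0.6  2.29]
```

>>> move_arm(targets=[0,0,0,0.2,0.3,1.5,15,0,0,0,0.3,0.6,3,15,0,0,0,0.3,0.6,4.5,15,0,0,0,0.3,0.6,6,15,0,0,0,0.3,0.6,7.5,15,0,0,0,0.3,0.6,8,15,0,0,0,0.3,0.6,8,15])

```text
time: 9.6
tcp_pos: [573.8, 175.6, 94.2]
tool_rot: [-0.001, 0.985, -0.173, -0.0]
force: [-1.5, 5.9, 1.5]
gripper_width: 22.8
finger_force: 60.1
```

```bash
python3 -c "
from h import *
show();rel([573.6,175.5,92],-20)"
```

```text
t 9.6 tcp [573.83 175.63  94.19] F [-1.5  5.9  1.5] M [ 1.14  0.52 -0.04] w 22.8 ff 60.07942020893097 yaw -19.97
rot [-0.1   0.04  0.03] shift [-0.17  0.2   2.19]
```

>>> move_arm(targets=[0,0,0,0,0,1,15,0,0,0,0,0,2,15,0,0,0,0,0,3,15,0,0,0,0,0,4,15,0,0,0,0,0,5,15,0,0,0,0,0,6,15,0,0,0,0,0,6,15])

```text
time: 10.3
tcp_pos: [573.9, 175.6, 88.2]
tool_rot: [-0.001, 0.985, -0.173, -0.0]
force: [-2.3, 5.2, 1.3]
gripper_width: 22.7
finger_force: 60.1
```

```bash
python3 -c "
from h import *
show();rel([573.6,175.5,84],-20)"
```

```text
t 10.3 tcp [573.87 175.59  88.18] F [-2.3  5.2  1.3] M [1.09 0.42 0.04] w 22.7 ff 60.08033215999603 yaw -19.97
rot [-0.1   0.03  0.03] shift [-0.23  0.18  4.18]
```

>>> move_arm(targets=[0,0,0,0,0,1,15,0,0,0,0,0,2,15,0,0,0,0,0,3,15,0,0,0,0,0,4,15,0,0,0,0,0,5,15,0,0,0,0,0,6,15,0,0,0,0,0,6,15])

```text
time: 11.0
tcp_pos: [573.9, 175.6, 82.2]
tool_rot: [-0.001, 0.985, -0.173, -0.0]
force: [-2.4, 6.2, 1.3]
gripper_width: 22.8
finger_force: 60.1
```

```bash
python3 -c "
from h import *
show();rel([573.6,175.5,80],-20)"
```

```text
t 11.0 tcp [573.93 175.61  82.18] F [-2.4  6.2  1.3] M [1.06 0.4  0.01] w 22.8 ff 60.08359730243683 yaw -19.97
rot [-0.1   0.02  0.03] shift [-0.27  0.22  2.17]
```

>>> move_arm(targets=[0,0,0,0,0,1,15,0,0,0,0,0,2,15,0,0,0,0,0,3,15,0,0,0,0,0,3,15])

```text
time: 11.4
tcp_pos: [574.2, 175.4, 80.0]
tool_rot: [-0.001, 0.985, -0.173, 0.0]
force: [-4.3, 4.7, 6.0]
gripper_width: 22.8
finger_force: 60.5
```

```bash
python3 -c "
from h import *
show()"
```

```text
t 11.4 tcp [574.18 175.41  79.97] F [-4.3  4.7  6. ] M [ 0.88  0.77 -0.05] w 22.8 ff 60.45672833919525 yaw -19.97
```

>>> move_arm(targets=[0,0,0,0,0,0.8,15,0,0,0,0,0,1.6,15,0,0,0,0,0,1.6,15])

```text
time: 11.7
tcp_pos: [574.6, 175.1, 79.9]
tool_rot: [-0.0, 0.985, -0.173, 0.0]
force: [-6.7, 2.6, 13.8]
gripper_width: 22.8
finger_force: 61.4
```

```bash
python3 -c "
from h import *
show()"
```

```text
t 11.7 tcp [574.64 175.1   79.85] F [-6.7  2.6 13.8] M [ 0.53  1.41 -0.04] w 22.8 ff 61.40056014060974 yaw -19.96
```

>>> move_arm(targets=[0,0,0,0,0,0.5,15,0,0,0,0,0,0.5,15,0,0,0,0,0,0.5,15,0,0,0,0,0,0.5,15,0,0,0,0,0,0.5,15,0,0,0,0,0,0.5,15,0,0,0,0,0,0.5,15,0,0,0,0,0,0.5,15,0,0,0,0,0,0.5,15,0,0,0,0,0,0.5,15])

```text
time: 12.7
tcp_pos: [574.7, 175.0, 79.8]
tool_rot: [-0.0, 0.985, -0.173, 0.001]
force: [-9.2, 2.0, 17.2]
gripper_width: 22.6
finger_force: 61.5
```

```bash
python3 -c "
from h import *
show()"
```

```text
t 12.7 tcp [574.71 175.04  79.78] F [-9.2  2.  17.2] M [0.49 1.61 0.01] w 22.6 ff 61.54699444770813 yaw -19.95
```

>>> move_arm(targets=[0,0,0,-0.7,-0.5,-1.5,15,0,0,0,-1.2,-0.5,-2.8,15,0,0,0,-1.2,-0.5,-2.8,20,0,0,0,-1.2,-0.5,-2.8,44,0,0,0,-1.2,-0.5,-2.8,44,0,0,0,-1.2,-0.5,-2.8,44,0,0,0,-1.2,-0.5,-2.8,44,0,0,0,-1.2,-0.5,-20,44,0,0,0,-1.2,-0.5,-50,44,0,0,0,-15,-0.5,-90,44,0,0,0,-28,-0.5,-110,44,0,0,0,-28,-0.5,-110,44,0,0,0,-28,-0.5,-110,44,0,0,0,-28,-0.5,-110,44,0,0,0,-28,-0.5,-110,44])

```text
time: 14.2
tcp_pos: [547.2, 184.2, 185.0]
tool_rot: [0.0, 0.985, -0.174, -0.001]
force: [0.3, -0.2, -1.2]
gripper_width: 43.9
finger_force: 0.0
```

```bash
python3 - <<'E'
from h import *
show();s=arm.state();a=viewer.camera("wrist");c=cam("wrist",s)
np.save("w4.npy",a);np.save("w4s.npy",np.r_[s["tcp_pos"],s["tool_rot"]])
print(proj(c,[573.6,175.5,54]),proj(c,[573.6,175.5,102]),proj(c,[507,199,54]))
v=cv2.resize(a[100:300,200:465,::-1],None,fx=3,fy=3,interpolation=2)
cv2.imwrite("pics/w4.png",v)
E
```

```text
t 14.2 tcp [547.19 184.25 185.  ] F [ 0.3 -0.2 -1.2] M [0.04 0.02 0.02] w 43.9 ff 0.0 yaw -19.99
[276.65722162 176.16173195] [276.55878605 188.82684727] [277.43319705 251.75486475]
```

View pics/w4.png

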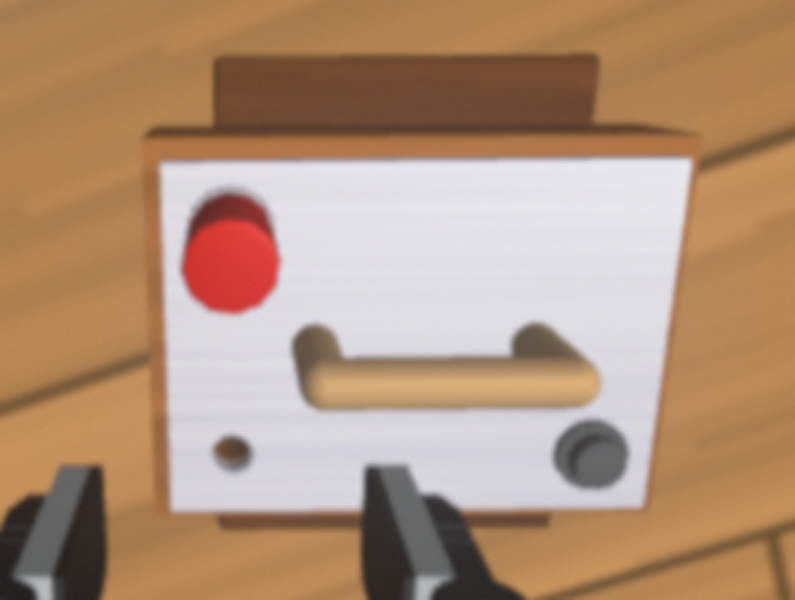

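The plate now looks in line with the block, the pin's collar sits on the plate, and the bolt hole is open at (278,251). I measure the bolt hole and compute the move to the real bolt.

```bash
python3 - <<'E'
from h import *
src=open("fit.py").read().split("box=")[0].replace("w3","w4");exec(src)
for thr in(150,175):
    K=cont(g,thr,(264,238,292,264));W=np.array([onplane(c,k,54)[:2] for k in K]);print("bolt hole",circ(W))
print("from pin", 573.75-70*np.cos(np.radians(20)),175.55+70*np.sin(np.radians(20)))
rel([569.4,-155.2,180],-16.4)
E
```

```text
bolt hole (array([508.18, 198.73,   5.66]), np.float64(0.21))
bolt hole (array([508.05, 198.83,   6.34]), np.float64(0.19))
from pin 507.9715165449864 199.4914100327968
rot [ 0.07  0.14 -3.59] shift [136.82 311.5    5.29]
```

>>> move_arm(targets=[0,0,-0.5,20,44,0,44,0,0,-1,40,88,0,44,0,0,-1.5,60,132,0,44,0,0,-2,80,176,0,44,0,0,-2.5,100,220,0,44,0,0,-3,120,264,0,44,0,0,-3.6,134,302,4,44,0,0,-3.6,136.8,311.5,5,44,0,0,-3.6,136.8,311.5,5,44,0,0,-3.6,136.8,311.5,5,44,0,0,-3.6,136.8,311.5,5,44,0,0,-3.6,136.8,311.5,5,44,0,0,-3.6,136.8,311.5,5,44])

```text
time: 15.55
tcp_pos: [570.2, -153.9, 181.9]
tool_rot: [-0.0, 0.99, -0.142, 0.0]
force: [0.2, -0.0, 0.1]
gripper_width: 44.0
finger_force: 0.0
```

```bash
python3 - <<'E'
from h import *
show();s=arm.state();a=viewer.camera("wrist");c=cam("wrist",s)
p=[569.4,-155.2]
print(proj(c,[*p,98]),proj(c,[*p,54]))
u=proj(c,[*p,76]).astype(int)
cv2.imwrite("pics/w5.png",cv2.resize(a[u[1]-50:u[1]+50,u[0]-60:u[0]+60,::-1],None,fx=5,fy=5,interpolation=2));print(u)
rel([*p,74],-16.4)
E
```

```text
t 15.55 tcp [ 570.15 -153.86  181.93] F [ 0.2 -0.   0.1] M [ 0.03  0.06 -0.02] w 44.0 ff 0.0 yaw -16.28
[279.8617922  226.30846088] [279.50171357 209.12975543]
[279 216]
rot [-0.   -0.01  0.1 ] shift [ -0.4    1.3  107.93]
```

View pics/w5.png

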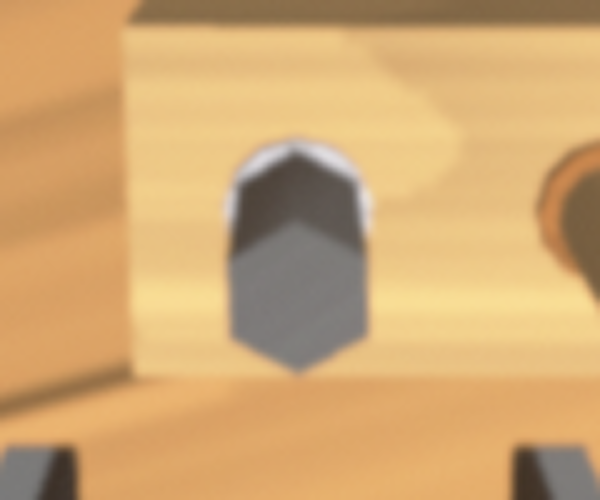

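The dark bolt's hexagonal top is centred at (279,225), and two of its flats face the jaws. I descend and grip.

>>> move_arm(targets=[0,0,0,0.2,0.6,35,44,0,0,0,0.2,0.6,70,44,0,0,0,0.2,0.6,95,44,0,0,0,0.2,0.6,106,44,0,0,0,0.2,0.6,106,44,0,0,0,0.2,0.6,106,44,0,0,0,0.2,0.6,106,15,0,0,0,0.2,0.6,106,15,0,0,0,0.2,0.6,106,15,0,0,0,0.2,0.6,106,15,0,0,0,0.2,0.6,106,15,0,0,0,0.2,0.6,106,15], grip_force=60)

```text
time: 16.8
tcp_pos: [571.4, -156.1, 77.9]
tool_rot: [0.001, 0.99, -0.142, 0.002]
force: [-0.5, 0.5, 7.0]
gripper_width: 20.8
finger_force: 58.5
```

```bash
python3 -c "
from h import *
show();rel([508.1,199.1,200],-20)"
```

```text
t 16.8 tcp [ 571.41 -156.09   77.89] F [-0.5  0.5  7. ] M [0.15 0.08 0.04] w 20.8 ff 58.45430374145508 yaw -16.36
rot [ 0.02 -0.21  3.64] shift [-160.38 -322.9  -122.86]
```

>>> move_arm(targets=[0,0,0,0,0,-30,15,0,0,0,0,0,-75,15,0,0,0.1,-1,-2,-122,15,0,0,0.5,-20,-40,-122,15,0,0,1,-40,-80,-122,15,0,0,1.5,-60,-120,-122,15,0,0,2,-80,-160,-122,15,0,0,2.5,-100,-200,-122,15,0,0,3,-120,-240,-122,15,0,0,3.6,-140,-280,-122,15,0,0,3.6,-157,-316,-122,15,0,0,3.6,-160.4,-323,-122,15,0,0,3.6,-160.4,-323,-122,15,0,0,3.6,-160.4,-323,-122,15,0,0,3.6,-160.4,-323,-122,15,0,0,3.6,-160.4,-323,-122,15,0,0,3.6,-160.4,-323,-122,15])

```text
time: 18.5
tcp_pos: [507.4, 198.7, 197.8]
tool_rot: [0.0, 0.985, -0.174, 0.0]
force: [-0.1, -0.3, -2.6]
gripper_width: 20.3
finger_force: 59.0
```

```bash
python3 - <<'E'
from h import *
show();s=arm.state();a=viewer.camera("wrist");c=cam("wrist",s);Rt=q2R(s["tool_rot"])
for z in (-24,65.9):print("pt",z,proj(c,s["tcp_pos"]+Rt[:,2]*z))
h=proj(c,[508.1,199.1,54]);print("hole",h)
v=cv2.resize(a[170:370,210:350,::-1],None,fx=3,fy=3,interpolation=2);cv2.imwrite("pics/w6.png",v)
rel([508.1,199.1,126],-20)
E
```

```text
t 18.5 tcp [507.42 198.74 197.82] F [-0.1 -0.3 -2.6] M [ 0.04 -0.02  0.01] w 20.3 ff 59.0314382314682 yaw -20.05
pt -24 [278.07939448 318.75684039]
pt 65.9 [277.86857487 234.86013651]
hole [277.15702228 203.26520922]
rot [ 0.   -0.   -0.03] shift [ 0.64 -0.4  71.81]
```

View pics/w6.png

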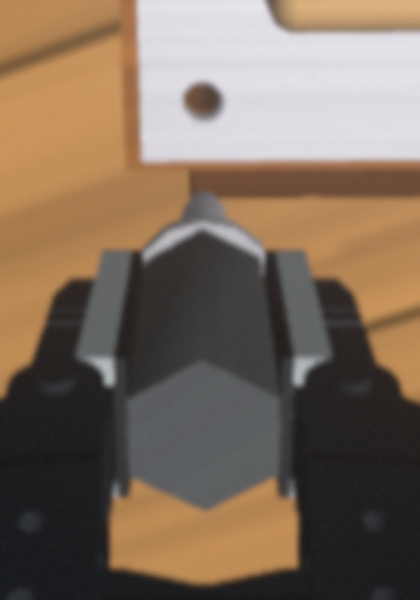

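The bolt hangs straight between the jaws with its tip at (278,234). It sits about 1.6 mm off the TCP toward −x of the tool. I correct for that and descend.

>>> move_arm(targets=[0,0,0,1.1,-0.3,25,15,0,0,0,2.2,-0.5,50,15,0,0,0,2.2,-0.5,66,15,0,0,0,2.2,-0.5,70,15,0,0,0,2.2,-0.5,70,15,0,0,0,2.2,-0.5,70,15,0,0,0,2.2,-0.5,70,15])

```text
time: 19.25
tcp_pos: [510.3, 199.5, 129.2]
tool_rot: [-0.0, 0.985, -0.173, 0.001]
force: [0.1, -0.2, -1.0]
gripper_width: 20.7
finger_force: 59.0
```

```bash
python3 -c "
from h import *
show();rel([509.6,198.5,116],-20)"
```

```text
t 19.25 tcp [510.32 199.46 129.18] F [ 0.1 -0.2 -1. ] M [-0.03  0.   -0.  ] w 20.7 ff 59.04821455478668 yaw -19.97
rot [-0.07 -0.12  0.03] shift [-0.38  1.16 13.18]
```

>>> move_arm(targets=[0,0,0,-0.2,0.5,3,15,0,0,0,-0.2,0.5,6,15,0,0,0,-0.2,0.5,9,15,0,0,0,-0.2,0.5,12,15,0,0,0,-0.2,0.5,14,15,0,0,0,-0.2,0.5,14,15,0,0,0,-0.2,0.5,14,15])

```text
time: 19.95
tcp_pos: [509.1, 198.9, 113.8]
tool_rot: [-0.0, 0.985, -0.173, -0.0]
force: [0.1, -0.1, -1.2]
gripper_width: 20.3
finger_force: 59.0
```

```bash
python3 -c "
from h import *
show();rel([509.6,198.5,106],-20)"
```

```text
t 19.95 tcp [509.05 198.94 113.78] F [ 0.1 -0.1 -1.2] M [-0.03  0.01 -0.01] w 20.3 ff 59.048643708229065 yaw -19.97
rot [-0.    0.    0.03] shift [0.67 0.22 7.78]
```

Tip is at z≈48, inside the plate hole with no contact. I continue down.

>>> move_arm(targets=[0,0,0,0.4,0.2,1.5,15,0,0,0,0.4,0.2,3,15,0,0,0,0.4,0.2,4.5,15,0,0,0,0.4,0.2,6,15,0,0,0,0.4,0.2,7.5,15,0,0,0,0.4,0.2,9,15,0,0,0,0.4,0.2,9,15])

```text
time: 20.65
tcp_pos: [509.1, 198.6, 104.5]
tool_rot: [0.0, 0.985, -0.173, -0.0]
force: [-0.2, -0.5, -1.2]
gripper_width: 20.0
finger_force: 59.0
```

```bash
python3 -c "
from h import *
show()"
```

```text
t 20.65 tcp [509.13 198.58 104.49] F [-0.2 -0.5 -1.2] M [-0.03  0.    0.02] w 20.0 ff 59.04827892780304 yaw -19.97
```

>>> move_arm(targets=[0,0,0,0,0,2,15,0,0,0,0,0,4,15,0,0,0,0,0,6,15,0,0,0,0,0,8,15,0,0,0,0,0,10,15,0,0,0,0,0,12,15,0,0,0,0,0,14,15,0,0,0,0,0,16,15,0,0,0,0,0,18,15,0,0,0,0,0,19,15,0,0,0,0,0,19,15])

```text
time: 21.75
tcp_pos: [509.2, 198.6, 85.6]
tool_rot: [0.0, 0.985, -0.173, -0.0]
force: [0.3, 0.3, -0.9]
gripper_width: 20.5
finger_force: 59.0
```

```bash
python3 -c "
from h import *
show()"
```

```text
t 21.75 tcp [509.21 198.56  85.6 ] F [ 0.3  0.3 -0.9] M [ 0.03  0.06 -0.06] w 20.5 ff 59.04893338680267 yaw -19.97
```

>>> move_arm(targets=[0,0,0,0,0,1,15,0,0,0,0,0,2,15,0,0,0,0,0,3,15,0,0,0,0,0,4,15,0,0,0,0,0,5,15,0,0,0,0,0,5,15,0,0,0,0,0,5,15])

```text
time: 22.45
tcp_pos: [509.5, 198.6, 81.8]
tool_rot: [0.0, 0.985, -0.173, -0.0]
force: [-3.7, -2.6, 6.1]
gripper_width: 20.5
finger_force: 59.9
```

```bash
python3 -c "
from h import *
show()"
```

```text
t 22.45 tcp [509.46 198.65  81.81] F [-3.7 -2.6  6.1] M [-0.15  0.61 -0.02] w 20.5 ff 59.94241118431091 yaw -19.95
```

The collar meets the plate at TCP z 81.8, where home was expected at 81.9. I press a little more, unload, release and back off.

>>> move_arm(targets=[0,0,0,0,0,0.8,15,0,0,0,0,0,0.8,15,0,0,0,0,0,0.8,15,0,0,0,-0.4,0,-0.6,15,0,0,0,-0.4,0,-1,20,0,0,0,-0.4,0,-1,44,0,0,0,-0.4,0,-1,44,0,0,0,-0.4,0,-1,44,0,0,0,-0.4,0,-1,44,0,0,0,-0.4,0,-15,44,0,0,0,-0.4,0,-45,44,0,0,0,-0.4,0,-90,44,0,0,0,0,0,-130,44,0,0,0,0,0,-130,44,0,0,0,0,0,-130,44,0,0,0,0,0,-130,44])

```text
time: 24.05
tcp_pos: [508.6, 198.5, 209.9]
tool_rot: [0.0, 0.985, -0.173, -0.001]
force: [-0.6, -1.3, 0.2]
gripper_width: 43.8
finger_force: 0.0
```

```bash
python3 - <<'E'
from h import *
show();s=arm.state();a=viewer.camera("wrist");c=cam("wrist",s)
for p in([573.7,175.5],[508.1,199.1]):print(proj(c,[*p,56]),proj(c,[*p,100]))
b=viewer.camera("side")
v=np.zeros((560,760,3),np.uint8)
v[:,:760]=cv2.resize(a[120:400,200:580,::-1],(720,560),interpolation=2)[:, :720].copy() if False else 0
w=cv2.resize(a[110:310,200:400,::-1],(480,480),interpolation=2);v[:480,:480]=w
v[:280,480:760]=cv2.resize(b[120:220,150:250,::-1],(280,280),interpolation=2)
v[280:560,480:760]=cv2.resize(b[190:360,220:390,::-1],(280,280),interpolation=2)
cv2.imwrite("pics/w7.png",v)
E
```

```text
t 24.05 tcp [508.56 198.49 209.93] F [-0.6 -1.3  0.2] M [-0.02 -0.01 -0.05] w 43.8 ff 0.0 yaw -19.96
[276.95838009 125.46652092] [276.89843873 126.95022572]
[277.20118532 201.30804511] [277.18743484 215.5318    ]
```

View pics/w7.png

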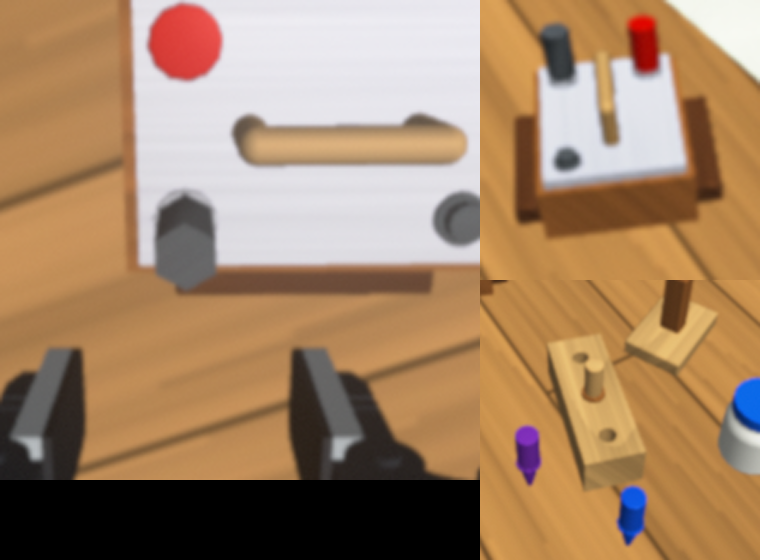

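Both fasteners stand seated, with the pin at (277,127) and the bolt at (277,215), each where home predicts. The plate is in line and the plug, stamp, jar and loose pins are undisturbed.

```bash
python3 -c "
from h import *
print(arm.job_done())"
```

```text
the job is handed in; nothing more can be done
None
```

The drift pin is home and has drawn the plate into line (pressed at about 17 N for 1 s). The bolt is fully home in the other hole, the bystanders are untouched, and the job was handed in at about 24 s.

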